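# Fold out the display riser's prop leg and set the soap on it

## Task

Open the little folding display riser on the counter: push its prop leg out with a finger near its free end, on through the stiff last stretch until it is hard against its stop, firmly but without forcing the stop. Then pick up the soap bar and lay it gently and level on the riser, lengthwise along the rail and centred over the leg, so that rail and leg both carry it, and leave the other things on the counter where they are.

Things in the scene. Friction and masses are not known exactly. Their poses are not given: they have to be found in the camera images.
- riser: Folding display riser, fixed to the counter: dark steel foot plate (6 mm thick; x -23 to +43, y -55 to +55 mm) with an upright wooden rail, 90 mm long (its y), 14 mm thick (x -7 to +7 mm), its flat top 50 mm above the counter. Origin on the counter under the rail's middle; z up; the prop leg opens to its -x side.
- hinge_pin (a point): Top of the prop leg's upright hinge pin, 14 mm to the riser's -x side of the rail's middle, 50 mm above the counter. The leg swings level about it, counter-clockwise from above, from lying nearly along the rail (pointing to the riser's +y) to pointing about to the riser's -x.
- leg_tip (a point): Middle of the free end face of the prop leg, 98 mm from the hinge axis, 28 mm above the counter. The leg is a wooden board 10 mm thick, 8 to 50 mm above the counter, cork on its top edge; folded it reaches 53 mm past the rail's end. Push there, on the face that looks to the rail, 70 to 95 mm from the hinge.
- prop_leg (a joint): Free swing of the leg about its pin (rad), 0 folded, 1.35 at the end of the free swing; light (under 1 N at the end of the leg); the leg stays where it is left. Measured from the collar.
- collar (a joint): Stiff last stretch (rad), 0 to 0.15 at the stop: the leg takes a brass collar along, at about 0.7 N m (8 to 10 N near its end); stays where left. The fully open angle differs, 79 to 93 degrees from the rail: feel it. Force is level in the stretch and climbs at the stop, whose rubber yields 2 mm per 10 N at the leg's end; 14 to 18 N is well home, over 25 N bends it.
- soap: Paper-banded bar of soap, 53 x 78 x 28 mm (its x, y, z), 0.09 kg, lying flat on the counter. Origin at the centre of its underside. Grasp it across the 53 mm.
- seat (a point): Where the soap's origin belongs: on the level of the rail's top (50 mm above the counter), 22 mm to the riser's -x side of the rail's middle. The soap's long side lies along the riser's y.
- tape_roll: Bystander: roll of brown parcel tape lying flat, 90 mm wide, 48 mm high.
- stamp: Bystander: wooden hand stamp, 32 x 45 x 62 mm.
- ribbon_spool: Bystander: spool of ribbon, 59 mm wide, 26 mm high.
- matchbox: Bystander: matchbox 36 x 53 x 16 mm.

How it is judged (in metres and radians):
On the way, in this order (a step that is already met when the one before it is completed fails the run):
1. the prop leg is fully open, through the stiff stretch, at its stop (value of joint prop_leg above 1.31 rad and value of joint collar above 0.13 rad), for 0.2 s.
2. the soap is lifted off the counter (height (world z) of soap above 0.04 m), for 0.1 s.
At the end, for the whole second after the job is handed in: Prop leg at its stop (free swing over 1.31 rad, collar over 0.13 rad). Soap at rest on the riser, level within 0.08 rad, long side along the rail within 0.26 rad, its origin within 13 mm (across the rail), 15 mm (along it) and 5 mm (in height) of the seat (all of step 1 and x of soap in the frame of seat between -0.013 and 0.013 m and y of soap in the frame of seat between -0.015 and 0.015 m and z of soap in the frame of seat between -0.004 and 0.005 m and angle between soap's own z axis and vertical below 0.08 rad and angle between the y axis of soap and the y axis of riser, either way round below 0.26 rad and contact force between soap and riser above 0.3 N and linear speed of soap below 0.02 m/s); the robot touches nothing.
It fails at once if the leg or its stop is forced: the robot presses on the riser with more than 25 N (contact force between any of the arm, the fingers and riser above 25 N).
It fails at once if the soap is pressed or dropped on the riser with more than 30 N (contact force between soap and riser above 30 N).
It fails at once if another thing is moved by more than 30 mm or tipped (distance of any of tape_roll, stamp, ribbon_spool, matchbox from where it was at the start of the episode above 0.03 m or angle between any of tape_roll, stamp, ribbon_spool, matchbox's own z axis and vertical above 0.5 rad).
It also fails if it takes over 72 s, if anything falls off the work surface, if the arm or the gripper's body presses on something with over 40 N, if the wrist force passes 120 N, or if a joint passes its speed limit or range.

## Robot

A 7-joint arm with a two-finger parallel gripper is mounted at the origin on a cart in front of the work surface, level with it; the furniture and walls round the work are solid. World frame = base frame: x ahead of the robot, y to its left, z up, the work surface at z = 0. Lengths are in m, angles in degrees, forces in N, time in s.
With the tool pointing down it reaches from about 0.425 to 0.875 m from the base axis. Payload 4.7 kg.
Tool frame: the origin (TCP) lies on the mounting face of the last link; the fingertips stand 182 mm ahead of it and the grasp point (between the pads) lies 164 mm ahead of it; z points along the fingers, y is the line along which they close (so a half turn about z gives the same grasp; the last joint's range is limited). The gripper opens to 87 mm and grips with 3 to 60 N. Pads are 19 mm wide; open, the fingers measure 117 mm over their backs; the gripper's body (75 mm by 190 mm) begins 51 mm behind the grasp point.
Start: joints at [-70.812, 18.392, -4.016, 83.108, 1.295, 78.541, -3.26], TCP at [0.205, 0.617, 0.405] pointing down, gripper open.
Joint ranges: [-163.93, 163.93], [-17.29, 119.83], [-79.2, 71.16], [3.27, 140.29], [-89.18, 269.18], [5.43, 117.66], [-154.24, 154.24]. Speed limits (degrees/s): [147.25, 147.25, 180, 180, 180, 180, 180].

## Interface

Orientations are given as [roll, pitch, yaw] about the fixed x, y, z axes, in that order (R = Rz(yaw) Ry(pitch) Rx(roll)).
In Python, from cell import env gives the robot as it stands.
- The arm moves only by the tool servo_tool, never from a script. Its argument "plan" is a list of rows, each an object with "xyz": the shift along the tool's x, y, z in cm, a list of three; "twist": the turn, a rotation vector about the tool's x, y, z in degrees, a list of three; "jaw": the closure, from 0 (fully open) to 1 (shut). In form: [{"xyz": [x, y, z], "twist": [wx, wy, wz], "jaw": jaw}, ...]. A call has 1 to 10 rows; each row is the pose to reach, as a shift and turn from the pose commanded when the call began, along the tool's axes at that moment; what a row does not reach only later rows make up. A row lasts 1/12 s, in which the tool goes at most 41.7 mm and 7.16 degrees, less where a joint would pass 70% of its speed; a pose out of reach is approached as far as the arm can. A call with a gripper value outside its range is refused whole. The fingers move at their own pace and stop on an object; "newtons" is the grip in N (left out, the last holds). Time passes only in rows, so rows that repeat a pose let the fingers close. It gives the time, the measured TCP pose, the force, the opening and the grip force at its end, in the units of the state.
- env.get_obs(): the state, without advancing time (a new reading comes with each control period).
- env.read_camera(name): name is "side" or "top" or "wrist"; returns a dict with "img" (420x560x3 uint8, red, green, blue), "camera_matrix" (3x3 intrinsics, pixels), "R" (3x3) and "t" (3): a world point X has camera coordinates R X + t. Camera axes: x right, y down, z forward; pixel columns grow to the right and rows downward; lengths in m; the calibration is good to about 2 mm. A picture is of the moment at which its call begins. There is no depth.
- env.sign_off(): hands the job in; it is judged then, once.
The state is a dict: "time_s": time; "qpos": joint angles; "joint_velocities": joint speeds; "effort": joint torques, N m; "tool_pos": TCP position; "tool_rot": TCP orientation; "force": force on the tool from outside, world axes, zero at the start; "wrist_torque": the same for the moment, N m; "grip_width": finger opening in m; "grasp_force": force on a finger pad.
Only numpy, scipy, OpenCV 4.12 (cv2) and the standard library are available. Lean on these libraries where they do the work, as an engineer would, in place of code of your own. Each camera call takes 0.05 s, during which the arm holds its last target. There are 200 camera calls.

## Working session

There is one attempt and no reset: what is moved stays moved. The work goes in short steps, Python scripts to look and compute and a tool call to move; the robot and the scene stay as the last step left them, time stands still between calls to the robot, and variables do not carry over. Pictures are saved under pics/ and viewed, at most 10 in all, crops included, and the job is handed in when it is done.

Besides the shell and the picture viewer there is one more tool, called after "Request:" in YAML: its name, and indented under it one key for each argument. servo_tool: Moves the arm, as the interface text tells. Its arguments: {"type":"object","properties":{"plan":{"type":"array","items":{"type":"object","properties":{"xyz":{"type":"array","items":{"type":"number"}},"twist":{"type":"array","items":{"type":"number"}},"jaw":{"type":"number"}}}},"newtons":{"type":"number"}},"required":["plan"]}

```bash
mkdir -p pics; cat > h.py <<'E'
import numpy as np, cv2
from cell import env
from scipy.spatial.transform import Rotation as Rt
def cam(n,save=None):
    c=env.read_camera(n)
    if save: cv2.imwrite('pics/'+save,c['img'][:,:,::-1])
    np.savez('pics/'+n+'.npz',**{k:c[k] for k in('camera_matrix','R','t','img')})
    return c
def ray(c,u,v):
    K,R,t=c['camera_matrix'],c['R'],np.array(c['t']).ravel()
    d=R.T@np.linalg.solve(K,[u,v,1.]); return -R.T@t,d
def atz(c,u,v,z):
    o,d=ray(c,u,v); return o+d*(z-o[2])/d[2]
def tri(c1,p1,c2,p2):
    A=[];b=[]
    for c,p in((c1,p1),(c2,p2)):
        o,d=ray(c,*p); d/=np.linalg.norm(d); P=np.eye(3)-np.outer(d,d); A.append(P);b.append(P@o)
    return np.linalg.lstsq(np.vstack(A),np.hstack(b),rcond=None)[0]
def proj(c,X):
    p=c['camera_matrix']@(c['R']@np.array(X)+np.array(c['t']).ravel()); return p[:2]/p[2]
E
python3 - <<'E'
from h import *
a=cam('top','top1.png');b=cam('side','side1.png')
o=env.get_obs();print({k:np.round(v,4) for k,v in o.items()})
for c in(a,b):print(ray(c,280,210))
E
```

```text
{'time_s': np.float64(0.1), 'qpos': array([-70.8129,  18.435 ,  -4.0141,  83.1655,   1.2954,  78.5409,
        -3.2606]), 'joint_velocities': array([-0.0235, -0.2252, -0.0391, -0.3407,  0.0974, -0.1408,  0.0023]), 'effort': array([-2.00000e-04, -4.92574e+01, -4.05700e-01, -3.13396e+01,
       -6.41000e-02,  3.94000e-02,  1.00000e-04]), 'tool_pos': array([0.2049, 0.6167, 0.4038]), 'tool_rot': array([-1.799038e+02,  6.100000e-03,  1.616205e+02]), 'force': array([ 0.0133,  0.1161, -0.3828]), 'wrist_torque': array([-0.039 ,  0.0149,  0.0387]), 'grasp_force': np.float64(0.0), 'grip_width': np.float64(0.0868)}
(array([0.44016935, 0.07851877, 1.07363733]), array([ 0.13345721, -0.03077684, -0.99058611]))
(array([ 0.32535003, -0.76134679,  0.62184187]), array([ 0.22573358,  0.81160382, -0.53889341]))
```

View pics/top1.png

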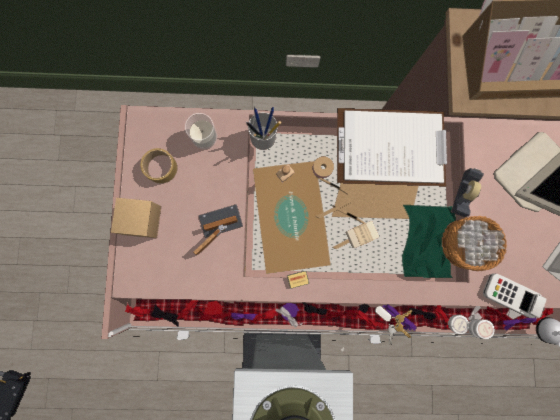

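View pics/side1.png

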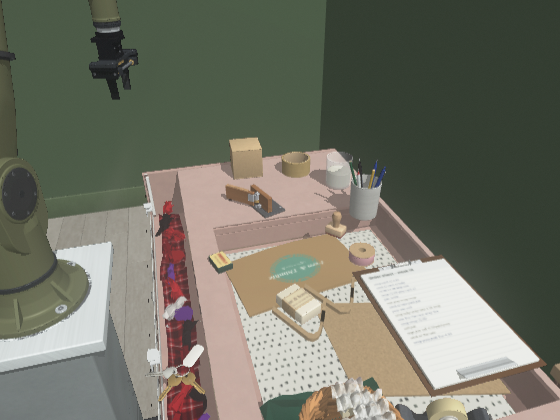

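The top view shows the riser at about (218,220) with its leg pointing down-left, and the soap at (361,235). The matchbox is at (298,280), the stamp at (287,172), the spool at (323,168) and the tape at (158,165). In the side view the riser is at (255,198) and the soap at (299,302). I'll zoom in on the riser and soap.

```bash
python3 - <<'E'
import numpy as np,cv2
a=np.load('pics/top.npz')['img'];b=np.load('pics/side.npz')['img']
def cr(i,u,v,w,h,s):return cv2.resize(i[v:v+h,u:u+w,::-1],(w*s,h*s),interpolation=cv2.INTER_CUBIC)
A=np.hstack([cr(a,185,198,65,50,6),cr(a,330,215,65,50,6)])
B=np.hstack([cr(b,220,175,65,50,6),cr(b,265,277,65,50,6)])
cv2.imwrite('pics/crop1.png',np.vstack([A,B]))
E
```

```text
(no output)
```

View pics/crop1.png

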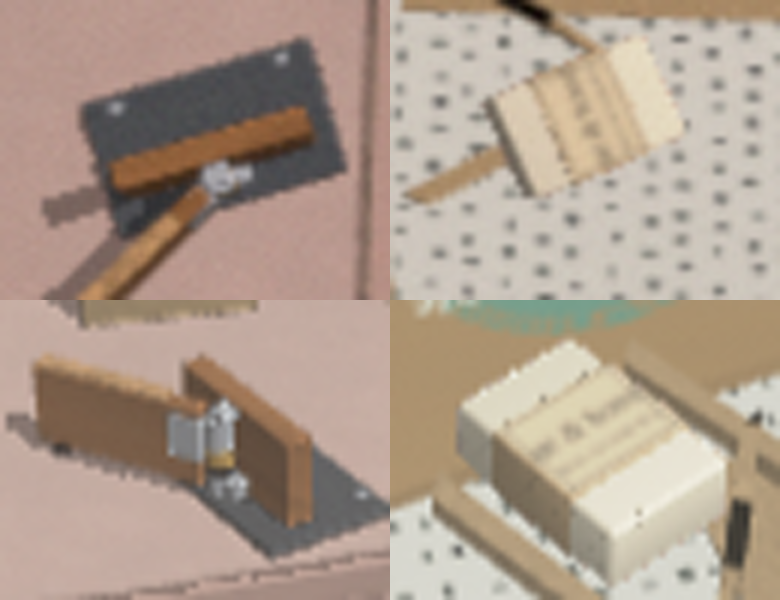

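```bash
python3 - <<'E'
from h import *
a=dict(np.load('pics/top.npz'));b=dict(np.load('pics/side.npz'))
T=lambda u,v:(185+u/6,198+v/6); T2=lambda u,v:(330+(u-390)/6,215+v/6)
S=lambda u,v:(220+u/6,175+(v-300)/6); S2=lambda u,v:(265+(u-390)/6,277+(v-300)/6)
np.set_printoptions(precision=4,suppress=True)
print('plate',[atz(a,*T(*p),.006) for p in((82,105),(308,38),(347,170),(125,238))])
print('rail top ends side z.05',[atz(b,*S(*p),.05) for p in((185,362),(205,355),(290,443),(313,435))])
print('legtip side z.05',[atz(b,*S(*p),.05) for p in((35,363),(48,355))],'pin',atz(b,*S(222,405),.05))
print('rail top',[atz(a,*T(*p),.05) for p in((110,160),(300,108),(312,128),(118,190))])
print('tri rail right-near',tri(a,T(310,128),b,S(290,443)), 'leg')
sc=[((490,100),(460,405)),((645,40),(573,342)),((685,130),(727,460)),((540,195),(612,527))]
for p in((460,405),(573,342),(727,460),(612,527)): print('soap side z.028',atz(b,*S2(*p),.028))
for p in((490,100),(645,40),(685,130),(540,195)): print('soap top z.028',atz(a,*T2(*p),.028))
E
```

```text
plate [array([0.5621, 0.2709, 0.006 ]), array([0.5965, 0.1679, 0.006 ]), array([0.5353, 0.1475, 0.006 ]), array([0.5012, 0.2481, 0.006 ])]
rail top ends side z.05 [array([0.5221, 0.2428, 0.05  ]), array([0.5323, 0.2466, 0.05  ]), array([0.5504, 0.1601, 0.05  ]), array([0.5616, 0.1638, 0.05  ])]
legtip side z.05 [array([0.4561, 0.2611, 0.05  ]), array([0.4631, 0.2668, 0.05  ])] pin [0.5295 0.2001 0.05  ]
rail top [array([0.533 , 0.2494, 0.05  ]), array([0.5585, 0.1665, 0.05  ]), array([0.5497, 0.1608, 0.05  ]), array([0.5198, 0.2452, 0.05  ])]
tri rail right-near [0.5503 0.1617 0.049 ] leg
soap side z.028 [ 0.4839 -0.1634  0.028 ]
soap side z.028 [ 0.5287 -0.1446  0.028 ]
soap side z.028 [ 0.5596 -0.2109  0.028 ]
soap side z.028 [ 0.5151 -0.2283  0.028 ]
soap top z.028 [ 0.5264 -0.1379  0.028 ]
soap top z.028 [ 0.5559 -0.2094  0.028 ]
soap top z.028 [ 0.5151 -0.2274  0.028 ]
soap top z.028 [ 0.4838 -0.1608  0.028 ]
```

Request:
servo_tool:
  plan:
    - {"xyz": [-2, -1.3, 0], "twist": [0, 0, 3], "jaw": 1}
    - {"xyz": [-5, -3.2, 0], "twist": [0, 0, 8], "jaw": 1}
    - {"xyz": [-8, -5.1, 0], "twist": [0, 0, 14], "jaw": 1}
    - {"xyz": [-11, -7, 0], "twist": [0, 0, 20], "jaw": 1}
    - {"xyz": [-14, -9, 0], "twist": [0, 0, 26], "jaw": 1}
    - {"xyz": [-17, -11, 0], "twist": [0, 0, 32], "jaw": 1}
    - {"xyz": [-20, -12.9, 0], "twist": [0, 0, 38], "jaw": 1}
    - {"xyz": [-23, -14.8, 0], "twist": [0, 0, 44], "jaw": 1}
    - {"xyz": [-26, -16.7, 0], "twist": [0, 0, 50], "jaw": 1}
    - {"xyz": [-29, -18.6, 0], "twist": [0, 0, 57], "jaw": 1}

```text
time_s: 0.93
tool_pos: [0.4222, 0.3472, 0.4045]
tool_rot: [-180.0, 0.0, 104.3]
force: [0.6, 0.5, 0.0]
grip_width: 0.0286
grasp_force: 0.0
```

```bash
python3 - <<'E'
from h import *
c=cam('wrist','w1.png')
np.set_printoptions(precision=4,suppress=True)
o=np.array([.540,.205,0]);y=np.deg2rad(18.6);ex=np.array([np.cos(y),np.sin(y),0]);ey=np.array([-np.sin(y),np.cos(y),0])
for n,q in dict(pin=(-.014,0,.05),r1=(-.007,.045,.05),r2=(.007,-.045,.05),p1=(-.023,.055,.006),p2=(.043,-.055,.006)).items(): print(n,proj(c,o+q[0]*ex+q[1]*ey+[0,0,q[2]]))
E
```

```text
pin [337.7529 339.8306]
r1 [343.3039 303.3359]
r2 [357.3819 372.3788]
p1 [322.9149 276.3515]
p2 [378.97   351.8133]
```

View pics/w1.png

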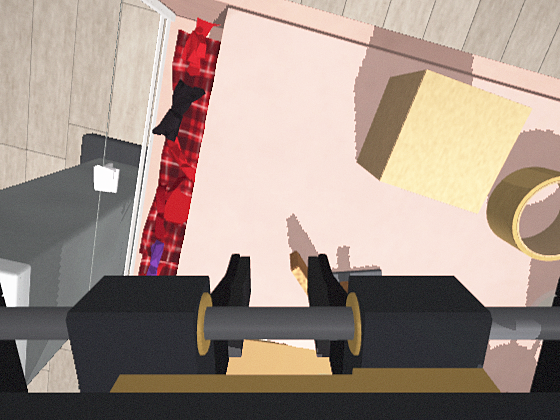

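The riser is hidden behind the jaws; only the leg's end shows, at (297,270). The box corner is at (360,165), so I'll check the clearance to it numerically.

```bash
python3 - <<'E'
from h import *
np.set_printoptions(precision=4,suppress=True)
a=dict(np.load('pics/top.npz'));b=dict(np.load('pics/side.npz'));w=dict(np.load('pics/wrist.npz'))
for p in((158,202),(153,238)): print(atz(a,*p,.08))
print(tri(a,(153,238),w,(380,183)), 'floor',atz(w,358,163,0), 'tri top corner',tri(a,(153,238),w,(380,180)))
print('leg end floor/top', atz(w,293,253,.05),atz(w,300,252,.05))
o=env.get_obs();print(o['tool_pos'],o['force'])
p=np.array([.540,.205]);y=np.deg2rad(18.6);ex=np.array([np.cos(y),np.sin(y)]);ey=np.array([-np.sin(y),np.cos(y)])
for t in(10,15,20,28,40,50,60,70,75,80,84,88,92,95):
    r=.084;T=np.deg2rad(t); d=np.array([-np.sin(T),np.cos(T)]);n=np.array([-np.cos(T),-np.sin(T)])
    e=abs(np.deg2rad(86)-T); half=.0095*np.cos(e)+.015*np.sin(e)
    q=np.array([-.014,0])+r*d-n*(.005+half); W=p+q[0]*ex+q[1]*ey
    print(t,W, W-np.array([.4800,.2770]))
E
```

```text
[0.5859 0.364  0.08  ]
[0.4926 0.3706 0.08  ]
[0.4995 0.3775 0.0722] floor [0.5005 0.3856 0.    ] tri top corner [0.5    0.3791 0.0672]
leg end floor/top [0.4526 0.288  0.05  ] [0.4592 0.2908 0.05  ]
[0.4279 0.3401 0.4047] [ 3.9773 -6.6546  0.7406]
10 [0.5057 0.2847] [0.0257 0.0077]
15 [0.4988 0.2828] [0.0188 0.0058]
20 [0.492  0.2803] [0.012  0.0033]
28 [0.4813 0.2748] [ 0.0013 -0.0022]
40 [0.4667 0.2634] [-0.0133 -0.0136]
50 [0.4564 0.2512] [-0.0236 -0.0258]
60 [0.4484 0.2369] [-0.0316 -0.0401]
70 [0.4432 0.2208] [-0.0368 -0.0562]
75 [0.4418 0.2124] [-0.0382 -0.0646]
80 [0.4413 0.2038] [-0.0387 -0.0732]
84 [0.4415 0.1969] [-0.0385 -0.0801]
88 [0.4419 0.1909] [-0.0381 -0.0861]
92 [0.4425 0.186 ] [-0.0375 -0.091 ]
95 [0.4431 0.1822] [-0.0369 -0.0948]
```

```bash
python3 - <<'E'
from h import *
np.set_printoptions(precision=4,suppress=True)
a=dict(np.load('pics/top.npz'));b=dict(np.load('pics/side.npz'))
c=cam('wrist')
for X in((.459,.264,.05),(.459,.264,.01)): print(proj(a,X),proj(b,X),proj(c,X))
o=env.get_obs();print(o['tool_pos'],o['tool_rot'])
i=np.hstack([cv2.resize(a['img'][225:275,170:220,::-1],(400,400),interpolation=cv2.INTER_CUBIC),cv2.resize(c['img'][190:290,250:350,::-1],(400,400))])
cv2.imwrite('pics/leg.png',i)
E
```

```text
[196.3527 252.5316] [226.7169 184.8505] [289.8167 265.8209]
[199.0042 252.8695] [227.7554 197.3502] [288.6728 250.052 ]
[0.4261 0.3426 0.4048] [179.9121   0.1921 103.8285]
```

View pics/leg.png

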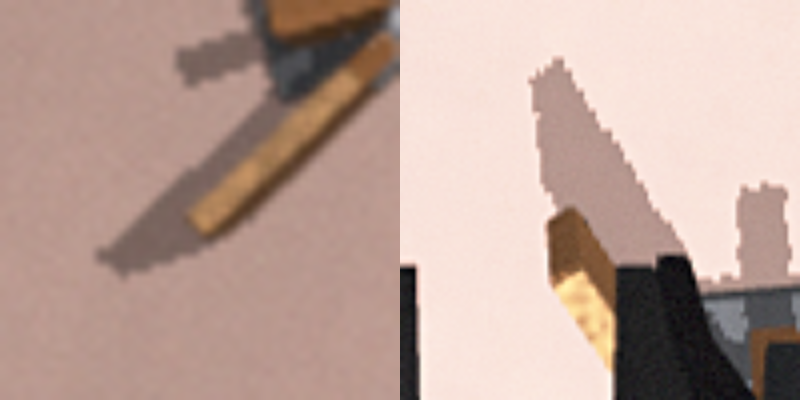

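The leg's end is where I estimated it: (195,253) in the top image against a projected (196,252.5). Next I'll hover over the start point.

Request:
servo_tool:
  plan:
    - {"xyz": [-2, 1.2, 0], "twist": [0, 0, 0], "jaw": 1}
    - {"xyz": [-4, 2.5, 2], "twist": [0, 0, 0], "jaw": 1}
    - {"xyz": [-6, 3.6, 5], "twist": [0, 0, 0], "jaw": 1}
    - {"xyz": [-7.4, 4.5, 8], "twist": [0, 0, 0], "jaw": 1}
    - {"xyz": [-7.4, 4.5, 10], "twist": [0, 0, 0], "jaw": 1}
    - {"xyz": [-7.4, 4.5, 11], "twist": [0, 0, 0], "jaw": 1}
    - {"xyz": [-7.4, 4.5, 11], "twist": [0, 0, 0], "jaw": 1}
    - {"xyz": [-7.4, 4.5, 11], "twist": [0, 0, 0], "jaw": 1}
    - {"xyz": [-7.4, 4.5, 11], "twist": [0, 0, 0], "jaw": 1}

```text
time_s: 1.78
tool_pos: [0.4838, 0.2899, 0.2963]
tool_rot: [179.9, -0.1, 104.7]
force: [1.0, -0.9, 0.5]
grip_width: 0.0006
grasp_force: 0.0
```

Request:
servo_tool:
  plan:
    - {"xyz": [-0.7, 0.3, 1.5], "twist": [0, 0, 0], "jaw": 1}
    - {"xyz": [-0.7, 0.3, 3.5], "twist": [0, 0, 0], "jaw": 1}
    - {"xyz": [-0.7, 0.3, 5.5], "twist": [0, 0, 0], "jaw": 1}
    - {"xyz": [-0.7, 0.3, 7.5], "twist": [0, 0, 0], "jaw": 1}
    - {"xyz": [-0.7, 0.3, 8.5], "twist": [0, 0, 0], "jaw": 1}
    - {"xyz": [-0.7, 0.3, 9.3], "twist": [0, 0, 0], "jaw": 1}
    - {"xyz": [-0.7, 0.3, 9.3], "twist": [0, 0, 0], "jaw": 1}
    - {"xyz": [-0.7, 0.3, 9.3], "twist": [0, 0, 0], "jaw": 1}

```text
time_s: 2.45
tool_pos: [0.4888, 0.2831, 0.2027]
tool_rot: [179.9, -0.0, 104.6]
force: [0.2, 0.9, 0.8]
grip_width: 0.0002
grasp_force: 0.0
```

```bash
python3 - <<'E'
from h import *
c=cam('top');s=cam('side')
i=np.hstack([cv2.resize(c['img'][190:270,170:250,::-1],(400,400),interpolation=cv2.INTER_CUBIC),cv2.resize(s['img'][140:220,200:280,::-1],(400,400),interpolation=cv2.INTER_CUBIC)])
cv2.imwrite('pics/f.png',i);o=env.get_obs();print(o['tool_pos'],o['force'])
E
```

```text
[0.48905936 0.28312583 0.2031855 ] [ 0.01398489 -0.08559212  0.77840812]
```

View pics/f.png

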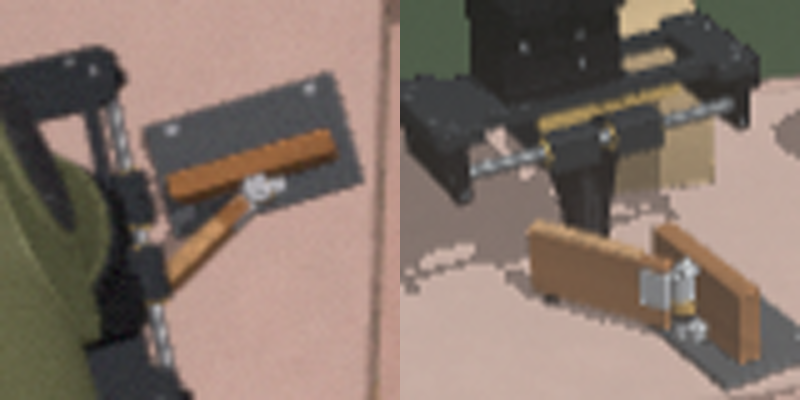

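The finger stands on the rail side of the leg near its end. In the crop, the leg's end is next to the finger at (165,280). Now the sweep.

Request:
servo_tool:
  plan:
    - {"xyz": [-0.3, -0.5, 0], "twist": [0, 0, 0], "jaw": 1}
    - {"xyz": [-0.6, -1.0, 0], "twist": [0, 0, 0], "jaw": 1}
    - {"xyz": [-1.0, -1.8, 0], "twist": [0, 0, 0], "jaw": 1}
    - {"xyz": [-1.4, -2.6, 0], "twist": [0, 0, 0], "jaw": 1}
    - {"xyz": [-1.8, -3.3, 0], "twist": [0, 0, 0], "jaw": 1}
    - {"xyz": [-2.3, -4.0, 0], "twist": [0, 0, 0], "jaw": 1}
    - {"xyz": [-2.9, -4.6, 0], "twist": [0, 0, 0], "jaw": 1}
    - {"xyz": [-3.5, -5.1, 0], "twist": [0, 0, 0], "jaw": 1}
    - {"xyz": [-4.2, -5.6, 0], "twist": [0, 0, 0], "jaw": 1}
    - {"xyz": [-4.2, -5.6, 0], "twist": [0, 0, 0], "jaw": 1}

```text
time_s: 3.38
tool_pos: [0.4443, 0.2258, 0.2016]
tool_rot: [-179.9, 0.0, 104.5]
force: [-0.3, -1.3, -0.7]
grip_width: 0.0004
grasp_force: 0.0
```

Request:
servo_tool:
  plan:
    - {"xyz": [-0.2, -0.1, 0], "twist": [0, 0, 0], "jaw": 1}
    - {"xyz": [-0.4, -0.2, 0], "twist": [0, 0, 0], "jaw": 1}
    - {"xyz": [-0.6, -0.2, 0], "twist": [0, 0, 0], "jaw": 1}
    - {"xyz": [-0.8, -0.3, 0], "twist": [0, 0, 0], "jaw": 1}
    - {"xyz": [-1.0, -0.4, 0], "twist": [0, 0, 0], "jaw": 1}
    - {"xyz": [-1.0, -0.4, 0], "twist": [0, 0, 0], "jaw": 1}
    - {"xyz": [-1.0, -0.4, 0], "twist": [0, 0, 0], "jaw": 1}

```text
time_s: 3.97
tool_pos: [0.4435, 0.217, 0.2017]
tool_rot: [-180.0, 0.0, 104.6]
force: [-1.2, -0.6, -0.2]
grip_width: 0.0005
grasp_force: 0.0
```

Request:
servo_tool:
  plan:
    - {"xyz": [-0.1, 0, 0], "twist": [0, 0, 0], "jaw": 1}
    - {"xyz": [-0.2, 0, 0], "twist": [0, 0, 0], "jaw": 1}
    - {"xyz": [-0.3, 0, 0], "twist": [0, 0, 0], "jaw": 1}
    - {"xyz": [-0.4, -0.1, 0], "twist": [0, 0, 0], "jaw": 1}
    - {"xyz": [-0.4, -0.1, 0], "twist": [0, 0, 0], "jaw": 1}
    - {"xyz": [-0.4, -0.1, 0], "twist": [0, 0, 0], "jaw": 1}

```text
time_s: 4.47
tool_pos: [0.4436, 0.2129, 0.2018]
tool_rot: [180.0, -0.0, 104.6]
force: [0.5, 0.6, 0.0]
grip_width: 0.0004
grasp_force: 0.0
```

Request:
servo_tool:
  plan:
    - {"xyz": [-0.1, 0, 0], "twist": [0, 0, 0], "jaw": 1}
    - {"xyz": [-0.2, 0, 0], "twist": [0, 0, 0], "jaw": 1}
    - {"xyz": [-0.3, 0, 0], "twist": [0, 0, 0], "jaw": 1}
    - {"xyz": [-0.4, 0, 0], "twist": [0, 0, 0], "jaw": 1}
    - {"xyz": [-0.4, 0, 0], "twist": [0, 0, 0], "jaw": 1}
    - {"xyz": [-0.4, 0, 0], "twist": [0, 0, 0], "jaw": 1}

```text
time_s: 4.97
tool_pos: [0.4443, 0.2096, 0.2018]
tool_rot: [-180.0, -0.0, 104.6]
force: [-1.3, 2.2, 0.7]
grip_width: 0.0006
grasp_force: 1.2
```

Request:
servo_tool:
  plan:
    - {"xyz": [-0.1, 0, 0], "twist": [0, 0, 0], "jaw": 1}
    - {"xyz": [-0.2, 0, 0], "twist": [0, 0, 0], "jaw": 1}
    - {"xyz": [-0.3, 0, 0], "twist": [0, 0, 0], "jaw": 1}
    - {"xyz": [-0.4, 0, 0], "twist": [0, 0, 0], "jaw": 1}
    - {"xyz": [-0.4, 0, 0], "twist": [0, 0, 0], "jaw": 1}
    - {"xyz": [-0.4, 0, 0], "twist": [0, 0, 0], "jaw": 1}

```text
time_s: 5.47
tool_pos: [0.4448, 0.207, 0.2019]
tool_rot: [-180.0, -0.2, 104.7]
force: [-2.5, 5.7, 0.9]
grip_width: 0.0003
grasp_force: 3.6
```

Request:
servo_tool:
  plan:
    - {"xyz": [-0.1, 0, 0], "twist": [0, 0, 0], "jaw": 1}
    - {"xyz": [-0.2, 0, 0], "twist": [0, 0, 0], "jaw": 1}
    - {"xyz": [-0.3, 0, 0], "twist": [0, 0, 0], "jaw": 1}
    - {"xyz": [-0.4, 0, 0], "twist": [0, 0, 0], "jaw": 1}
    - {"xyz": [-0.4, 0, 0], "twist": [0, 0, 0], "jaw": 1}
    - {"xyz": [-0.4, 0, 0], "twist": [0, 0, 0], "jaw": 1}

```text
time_s: 5.97
tool_pos: [0.4454, 0.2034, 0.2018]
tool_rot: [-179.9, -0.2, 104.7]
force: [-4.8, 7.4, 1.8]
grip_width: 0.0006
grasp_force: 4.0
```

Request:
servo_tool:
  plan:
    - {"xyz": [-0.1, 0, 0], "twist": [0, 0, 0], "jaw": 1}
    - {"xyz": [-0.2, 0, 0], "twist": [0, 0, 0], "jaw": 1}
    - {"xyz": [-0.3, 0, 0], "twist": [0, 0, 0], "jaw": 1}
    - {"xyz": [-0.4, 0, 0], "twist": [0, 0, 0], "jaw": 1}
    - {"xyz": [-0.4, 0, 0], "twist": [0, 0, 0], "jaw": 1}
    - {"xyz": [-0.4, 0, 0], "twist": [0, 0, 0], "jaw": 1}

```text
time_s: 6.47
tool_pos: [0.4462, 0.1995, 0.2017]
tool_rot: [-179.9, -0.2, 104.7]
force: [-4.9, 7.0, 1.4]
grip_width: 0.0005
grasp_force: 4.1
```

Request:
servo_tool:
  plan:
    - {"xyz": [-0.1, -0.05, 0], "twist": [0, 0, 0], "jaw": 1}
    - {"xyz": [-0.2, -0.1, 0], "twist": [0, 0, 0], "jaw": 1}
    - {"xyz": [-0.3, -0.1, 0], "twist": [0, 0, 0], "jaw": 1}
    - {"xyz": [-0.3, -0.1, 0], "twist": [0, 0, 0], "jaw": 1}
    - {"xyz": [-0.3, -0.1, 0], "twist": [0, 0, 0], "jaw": 1}

```text
time_s: 6.88
tool_pos: [0.4465, 0.1969, 0.2019]
tool_rot: [180.0, -0.2, 104.7]
force: [-3.7, 9.2, 0.4]
grip_width: 0.0005
grasp_force: 4.7
```

Request:
servo_tool:
  plan:
    - {"xyz": [-0.1, 0, 0], "twist": [0, 0, 0], "jaw": 1}
    - {"xyz": [-0.2, 0, 0], "twist": [0, 0, 0], "jaw": 1}
    - {"xyz": [-0.2, 0, 0], "twist": [0, 0, 0], "jaw": 1}
    - {"xyz": [-0.2, 0, 0], "twist": [0, 0, 0], "jaw": 1}

```text
time_s: 7.22
tool_pos: [0.4468, 0.1953, 0.202]
tool_rot: [180.0, -0.2, 104.8]
force: [-4.2, 8.3, -0.3]
grip_width: 0.0006
grasp_force: 5.2
```

Request:
servo_tool:
  plan:
    - {"xyz": [-0.1, 0, 0], "twist": [0, 0, 0], "jaw": 1}
    - {"xyz": [-0.2, 0, 0], "twist": [0, 0, 0], "jaw": 1}
    - {"xyz": [-0.2, 0, 0], "twist": [0, 0, 0], "jaw": 1}
    - {"xyz": [-0.2, 0, 0], "twist": [0, 0, 0], "jaw": 1}

```text
time_s: 7.55
tool_pos: [0.4471, 0.1942, 0.202]
tool_rot: [180.0, -0.3, 104.8]
force: [-5.2, 11.7, -0.7]
grip_width: 0.0004
grasp_force: 6.3
```

Request:
servo_tool:
  plan:
    - {"xyz": [-0.1, 0, 0], "twist": [0, 0, 0], "jaw": 1}
    - {"xyz": [-0.2, 0, 0], "twist": [0, 0, 0], "jaw": 1}
    - {"xyz": [-0.2, 0, 0], "twist": [0, 0, 0], "jaw": 1}
    - {"xyz": [-0.2, 0, 0], "twist": [0, 0, 0], "jaw": 1}

```text
time_s: 7.88
tool_pos: [0.4474, 0.193, 0.2021]
tool_rot: [180.0, -0.4, 104.8]
force: [-5.3, 14.4, -0.0]
grip_width: 0.0008
grasp_force: 7.3
```

Request:
servo_tool:
  plan:
    - {"xyz": [-0.1, 0, 0], "twist": [0, 0, 0], "jaw": 1}
    - {"xyz": [-0.1, 0, 0], "twist": [0, 0, 0], "jaw": 1}
    - {"xyz": [-0.1, 0, 0], "twist": [0, 0, 0], "jaw": 1}
    - {"xyz": [-0.1, 0, 0], "twist": [0, 0, 0], "jaw": 1}
    - {"xyz": [-0.1, 0, 0], "twist": [0, 0, 0], "jaw": 1}

```text
time_s: 8.3
tool_pos: [0.4475, 0.1925, 0.2021]
tool_rot: [180.0, -0.4, 104.8]
force: [-6.2, 14.9, -0.3]
grip_width: 0.0002
grasp_force: 7.9
```

Request:
servo_tool:
  plan:
    - {"xyz": [0.3, 0, 0], "twist": [0, 0, 0], "jaw": 1}
    - {"xyz": [1.0, 0, 0], "twist": [0, 0, 0], "jaw": 1}
    - {"xyz": [2.0, 0, 0], "twist": [0, 0, 0], "jaw": 1}
    - {"xyz": [3.0, 0, 0], "twist": [0, 0, 0], "jaw": 1}
    - {"xyz": [3.0, 0, -3], "twist": [0, 0, 0], "jaw": 1}
    - {"xyz": [3.0, 0, -6], "twist": [0, 0, 0], "jaw": 1}
    - {"xyz": [3.0, 0, -9], "twist": [0, 0, 0], "jaw": 1}
    - {"xyz": [3.0, 0, -12], "twist": [0, 0, 0], "jaw": 0.5}
    - {"xyz": [3.0, 0, -14], "twist": [0, 0, 0], "jaw": 0}
    - {"xyz": [3.0, 0, -15], "twist": [0, 0, 0], "jaw": 0}

```text
time_s: 9.13
tool_pos: [0.4426, 0.2167, 0.355]
tool_rot: [179.7, -0.1, 104.6]
force: [1.1, -0.8, -0.2]
grip_width: 0.0132
grasp_force: 0.0
```

Request:
servo_tool:
  plan:
    - {"xyz": [-2, 0, 0], "twist": [0, 0, -1], "jaw": 0}
    - {"xyz": [-5.5, 0, 0], "twist": [0, 0, -2], "jaw": 0}
    - {"xyz": [-9.5, 0, 0], "twist": [0, 0, -3], "jaw": 0}
    - {"xyz": [-13.5, 0, 0], "twist": [0, 0, -4], "jaw": 0}
    - {"xyz": [-17.5, 0, 0], "twist": [0, 0, -5], "jaw": 0}
    - {"xyz": [-21.5, 0, 0], "twist": [0, 0, -6], "jaw": 0}
    - {"xyz": [-25.5, 0, 0], "twist": [0, 0, -7], "jaw": 0}
    - {"xyz": [-29.5, 0, 0], "twist": [0, 0, -8], "jaw": 0}
    - {"xyz": [-33.5, 0, 0], "twist": [0, 0, -9], "jaw": 0}
    - {"xyz": [-37, 0, 0], "twist": [0, 0, -10], "jaw": 0}

```text
time_s: 9.97
tool_pos: [0.5348, -0.1443, 0.3511]
tool_rot: [-179.9, 0.1, 114.6]
force: [-0.6, 0.5, 0.1]
grip_width: 0.0792
grasp_force: 0.0
```

Request:
servo_tool:
  plan:
    - {"xyz": [-3, -2, 0], "twist": [0, 0, 0], "jaw": 0}
    - {"xyz": [-6, -2.5, 0], "twist": [0, 0, 0], "jaw": 0}
    - {"xyz": [-9, -3, 0], "twist": [0, 0, 0], "jaw": 0}
    - {"xyz": [-12, -3, 0], "twist": [0, 0, 0], "jaw": 0}
    - {"xyz": [-13, -3, 0], "twist": [0, 0, 0], "jaw": 0}
    - {"xyz": [-13, -3, 0], "twist": [0, 0, 0], "jaw": 0}
    - {"xyz": [-13, -3, 0], "twist": [0, 0, 0], "jaw": 0}
    - {"xyz": [-13, -3, 0], "twist": [0, 0, 0], "jaw": 0}
    - {"xyz": [-13, -3, 0], "twist": [0, 0, 0], "jaw": 0}

```text
time_s: 10.72
tool_pos: [0.562, -0.2703, 0.3515]
tool_rot: [180.0, -0.1, 114.7]
force: [0.8, 0.5, 1.3]
grip_width: 0.087
grasp_force: 0.0
```

```bash
python3 - <<'E'
from h import *
c=cam('wrist','w2.png');o=env.get_obs();print(o['tool_pos'],o['tool_rot'],o['joint_velocities'])
print(proj(c,(.521,-.185,.028)))
E
```

```text
[ 0.56198199 -0.27036491  0.35166435] [ 1.79968284e+02 -6.55128814e-02  1.14750084e+02] [ 0.12235015 -0.05813664  0.20956615 -0.28933087  0.10083102 -0.10365769
  0.17176384]
[276.09262942  84.36701455]
```

View pics/w2.png

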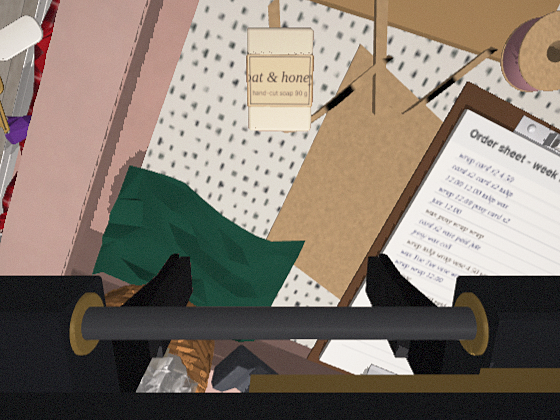

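The soap is at (280,80), square to the tool, with corners at (247,29) and (311,132). A brush stick runs past its right side from (312,122) to (385,62), so I'll partly close the jaws first so the fingers clear it.

```bash
python3 - <<'E'
from h import *
np.set_printoptions(precision=4,suppress=True)
c=dict(np.load('pics/wrist.npz'))
P=np.array([atz(c,*p,.028) for p in((247,29),(312,29),(311,132),(248,131))]);m=P.mean(0);print(P,m)
l=(P[0]+P[1]-P[2]-P[3])/2;print('long',np.linalg.norm(l),'yaw',np.degrees(np.arctan2(-l[0],l[1])))
o=env.get_obs();R=Rt.from_euler('xyz',o['tool_rot'],degrees=True)
for ctr in(m,np.array([.521,-.185,0])):print('tool shift cm',100*R.inv().apply([*(ctr[:2]-o['tool_pos'][:2]),0]))
E
```

```text
[[ 0.4843 -0.1582  0.028 ]
 [ 0.5293 -0.1374  0.028 ]
 [ 0.5626 -0.2066  0.028 ]
 [ 0.5151 -0.2276  0.028 ]] [ 0.5228 -0.1825  0.028 ]
long 0.07635782526456852 yaw 24.805977164877643
tool shift cm [9.6233 0.1232 0.0111]
tool shift cm [ 9.4681 -0.1479  0.0107]
```

Request:
servo_tool:
  plan:
    - {"xyz": [2, 0, 0], "twist": [0, 0, 0], "jaw": 0.2}
    - {"xyz": [5, 0, 2], "twist": [0, 0, 0], "jaw": 0.2}
    - {"xyz": [8, 0, 4], "twist": [0, 0, 0], "jaw": 0.2}
    - {"xyz": [9.7, 0, 7], "twist": [0, 0, 0], "jaw": 0.2}
    - {"xyz": [9.7, 0, 10], "twist": [0, 0, 0], "jaw": 0.2}
    - {"xyz": [9.7, 0, 11], "twist": [0, 0, 0], "jaw": 0.2}
    - {"xyz": [9.7, 0, 11], "twist": [0, 0, 0], "jaw": 0.2}
    - {"xyz": [9.7, 0, 11], "twist": [0, 0, 0], "jaw": 0.2}

```text
time_s: 11.43
tool_pos: [0.5218, -0.1842, 0.2425]
tool_rot: [180.0, 0.0, 114.6]
force: [-0.1, -0.8, 0.8]
grip_width: 0.0699
grasp_force: 0.0
```

Tip z is 0.0605, so I'll go down 5.2 cm and close.

Request:
servo_tool:
  plan:
    - {"xyz": [0, 0, 1.5], "twist": [0, 0, 0], "jaw": 0.2}
    - {"xyz": [0, 0, 3], "twist": [0, 0, 0], "jaw": 0.2}
    - {"xyz": [0, 0, 4.3], "twist": [0, 0, 0], "jaw": 0.2}
    - {"xyz": [0, 0, 5.2], "twist": [0, 0, 0], "jaw": 0.2}
    - {"xyz": [0, 0, 5.2], "twist": [0, 0, 0], "jaw": 0.2}
    - {"xyz": [0, 0, 5.2], "twist": [0, 0, 0], "jaw": 0.2}
    - {"xyz": [0, 0, 5.2], "twist": [0, 0, 0], "jaw": 0.2}

```text
time_s: 12.02
tool_pos: [0.5219, -0.1843, 0.1906]
tool_rot: [179.9, 0.1, 114.6]
force: [-0.1, 0.3, -0.1]
grip_width: 0.0696
grasp_force: 0.0
```

Request:
servo_tool:
  plan:
    - {"xyz": [0, 0, 0], "twist": [0, 0, 0], "jaw": 0.5}
    - {"xyz": [0, 0, 0], "twist": [0, 0, 0], "jaw": 0.5}
    - {"xyz": [0, 0, 0], "twist": [0, 0, 0], "jaw": 0.5}
    - {"xyz": [0, 0, 0], "twist": [0, 0, 0], "jaw": 0.5}
    - {"xyz": [0, 0, 0], "twist": [0, 0, 0], "jaw": 0.5}
    - {"xyz": [0, 0, 0], "twist": [0, 0, 0], "jaw": 0.5}
  newtons: 12

```text
time_s: 12.52
tool_pos: [0.5217, -0.1839, 0.1902]
tool_rot: [180.0, 0.0, 114.6]
force: [0.4, -0.2, 3.9]
grip_width: 0.0529
grasp_force: 12.0
```

Request:
servo_tool:
  plan:
    - {"xyz": [0, 0, -0.7], "twist": [0, 0, 0], "jaw": 0.5}
    - {"xyz": [0, 0, -2], "twist": [0, 0, 0], "jaw": 0.5}
    - {"xyz": [0, 0, -4], "twist": [0, 0, 0], "jaw": 0.5}
    - {"xyz": [0, 0, -6.5], "twist": [0, 0, 0], "jaw": 0.5}
    - {"xyz": [0, 0, -9], "twist": [0, 0, 0], "jaw": 0.5}
    - {"xyz": [0, 0, -11.5], "twist": [0, 0, 0], "jaw": 0.5}
    - {"xyz": [0, 0, -13], "twist": [0, 0, 0], "jaw": 0.5}
    - {"xyz": [0, 0, -13], "twist": [0, 0, 0], "jaw": 0.5}
    - {"xyz": [0, 0, -13], "twist": [0, 0, 0], "jaw": 0.5}

```text
time_s: 13.27
tool_pos: [0.5215, -0.1841, 0.3209]
tool_rot: [179.9, 0.0, 114.6]
force: [0.0, -0.2, -0.7]
grip_width: 0.0529
grasp_force: 12.0
```

Request:
servo_tool:
  plan:
    - {"xyz": [0.9, 0.4, 0], "twist": [0, 0, 0], "jaw": 0.5}
    - {"xyz": [2.5, 1.1, 0], "twist": [0, 0, 1], "jaw": 0.5}
    - {"xyz": [4.8, 2.2, 0], "twist": [0, 0, 1], "jaw": 0.5}
    - {"xyz": [7.2, 3.2, 0], "twist": [0, 0, 2], "jaw": 0.5}
    - {"xyz": [9.6, 4.3, 0], "twist": [0, 0, 2], "jaw": 0.5}
    - {"xyz": [12, 5.4, 0], "twist": [0, 0, 3], "jaw": 0.5}
    - {"xyz": [14.4, 6.5, 0], "twist": [0, 0, 4], "jaw": 0.5}
    - {"xyz": [16.8, 7.6, 0], "twist": [0, 0, 4], "jaw": 0.5}
    - {"xyz": [19.2, 8.7, 0], "twist": [0, 0, 5], "jaw": 0.5}
    - {"xyz": [21.6, 9.7, 0], "twist": [0, 0, 6], "jaw": 0.5}

```text
time_s: 14.1
tool_pos: [0.5185, 0.055, 0.3181]
tool_rot: [-179.8, -0.0, 108.6]
force: [0.4, -1.0, -1.2]
grip_width: 0.0533
grasp_force: 12.0
```

Request:
servo_tool:
  plan:
    - {"xyz": [2.6, 0.8, 0], "twist": [0, 0, 0], "jaw": 0.5}
    - {"xyz": [5.2, 1.8, 0], "twist": [0, 0, 0], "jaw": 0.5}
    - {"xyz": [7.8, 2.8, 0], "twist": [0, 0, 0], "jaw": 0.5}
    - {"xyz": [10, 3.6, 0], "twist": [0, 0, 0], "jaw": 0.5}
    - {"xyz": [12, 4.2, 0], "twist": [0, 0, 0], "jaw": 0.5}
    - {"xyz": [13.2, 4.5, 0], "twist": [0, 0, 0], "jaw": 0.5}
    - {"xyz": [13.8, 4.6, 0], "twist": [0, 0, 0], "jaw": 0.5}
    - {"xyz": [13.8, 4.6, 0], "twist": [0, 0, 0], "jaw": 0.5}
    - {"xyz": [13.8, 4.6, 0], "twist": [0, 0, 0], "jaw": 0.5}

```text
time_s: 14.85
tool_pos: [0.519, 0.1974, 0.3192]
tool_rot: [-179.9, 0.1, 108.6]
force: [0.8, -0.6, -1.4]
grip_width: 0.0533
grasp_force: 12.0
```

```bash
python3 - <<'E'
from h import *
a=cam('top');s=cam('side');o=env.get_obs();print(o['tool_pos'],o['tool_rot'],o['force'])
cr=lambda c,u,v:cv2.resize(c['img'][v:v+80,u:u+80,::-1],(400,400),interpolation=cv2.INTER_CUBIC)
cv2.imwrite('pics/p.png',np.hstack([cr(a,170,190),cr(s,205,150)]))
E
```

```text
[0.51938327 0.19660322 0.31963944] [-1.79975973e+02  4.19167985e-02  1.08481400e+02] [-0.96610104  0.70395748 -1.317366  ]
```

View pics/p.png

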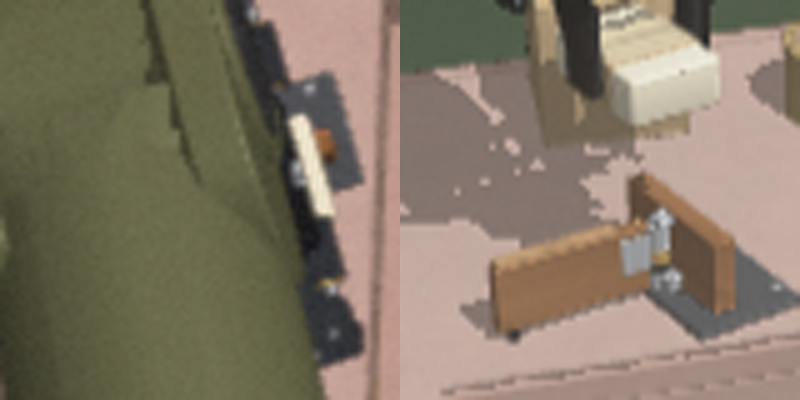

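The soap is level in the grip above the open leg; in the right crop the leg runs from (495,290) to (640,250). Lowering now.

Request:
servo_tool:
  plan:
    - {"xyz": [0, 0, 1], "twist": [0, 0, 0], "jaw": 0.5}
    - {"xyz": [0, 0, 2.5], "twist": [0, 0, 0], "jaw": 0.5}
    - {"xyz": [0, 0, 4], "twist": [0, 0, 0], "jaw": 0.5}
    - {"xyz": [0, 0, 5.5], "twist": [0, 0, 0], "jaw": 0.5}
    - {"xyz": [0, 0, 6.5], "twist": [0, 0, 0], "jaw": 0.5}
    - {"xyz": [0, 0, 7.2], "twist": [0, 0, 0], "jaw": 0.5}
    - {"xyz": [0, 0, 7.4], "twist": [0, 0, 0], "jaw": 0.5}
    - {"xyz": [0, 0, 7.4], "twist": [0, 0, 0], "jaw": 0.5}
    - {"xyz": [0, 0, 7.4], "twist": [0, 0, 0], "jaw": 0.5}

```text
time_s: 15.7
tool_pos: [0.5195, 0.1984, 0.2463]
tool_rot: [179.9, -0.0, 108.6]
force: [0.4, -0.7, -1.3]
grip_width: 0.0531
grasp_force: 12.0
```

Request:
servo_tool:
  plan:
    - {"xyz": [0, 0, 0.1], "twist": [0, 0, 0], "jaw": 0.5}
    - {"xyz": [0, 0, 0.2], "twist": [0, 0, 0], "jaw": 0.5}
    - {"xyz": [0, 0, 0.3], "twist": [0, 0, 0], "jaw": 0.5}
    - {"xyz": [0, 0, 0.3], "twist": [0, 0, 0], "jaw": 0.5}
    - {"xyz": [0, 0, 0.3], "twist": [0, 0, 0], "jaw": 0.5}

```text
time_s: 16.12
tool_pos: [0.5192, 0.1984, 0.2429]
tool_rot: [180.0, -0.0, 108.6]
force: [0.4, -0.0, -1.6]
grip_width: 0.0529
grasp_force: 12.0
```

Request:
servo_tool:
  plan:
    - {"xyz": [0, 0, 0.1], "twist": [0, 0, 0], "jaw": 0.5}
    - {"xyz": [0, 0, 0.2], "twist": [0, 0, 0], "jaw": 0.5}
    - {"xyz": [0, 0, 0.2], "twist": [0, 0, 0], "jaw": 0.5}
    - {"xyz": [0, 0, 0.2], "twist": [0, 0, 0], "jaw": 0.5}

```text
time_s: 16.45
tool_pos: [0.5191, 0.1984, 0.2407]
tool_rot: [-180.0, 0.0, 108.6]
force: [0.2, -0.0, -1.3]
grip_width: 0.053
grasp_force: 12.0
```

Request:
servo_tool:
  plan:
    - {"xyz": [0, 0, 0.1], "twist": [0, 0, 0], "jaw": 0.5}
    - {"xyz": [0, 0, 0.1], "twist": [0, 0, 0], "jaw": 0.5}
    - {"xyz": [0, 0, 0.1], "twist": [0, 0, 0], "jaw": 0.5}

```text
time_s: 16.7
tool_pos: [0.5193, 0.1984, 0.2401]
tool_rot: [180.0, -0.0, 108.6]
force: [-0.6, -1.2, 2.8]
grip_width: 0.0533
grasp_force: 12.0
```

The soap has touched down with about 4 N. Releasing gently.

Request:
servo_tool:
  plan:
    - {"xyz": [0, 0, 0], "twist": [0, 0, 0], "jaw": 0.37}
    - {"xyz": [0, 0, 0], "twist": [0, 0, 0], "jaw": 0.35}
    - {"xyz": [0, 0, 0], "twist": [0, 0, 0], "jaw": 0.3}
    - {"xyz": [0, 0, 0], "twist": [0, 0, 0], "jaw": 0.2}
    - {"xyz": [0, 0, 0], "twist": [0, 0, 0], "jaw": 0.2}
    - {"xyz": [0, 0, -0.5], "twist": [0, 0, 0], "jaw": 0.2}
    - {"xyz": [0, 0, -2], "twist": [0, 0, 0], "jaw": 0.2}
    - {"xyz": [0, 0, -5], "twist": [0, 0, 0], "jaw": 0.2}
    - {"xyz": [0, 0, -8], "twist": [0, 0, 0], "jaw": 0.2}
    - {"xyz": [0, 0, -11], "twist": [0, 0, 0], "jaw": 0.2}

```text
time_s: 17.53
tool_pos: [0.519, 0.1982, 0.3512]
tool_rot: [-180.0, 0.0, 108.6]
force: [0.0, 0.4, -0.7]
grip_width: 0.0696
grasp_force: 0.0
```

Request:
servo_tool:
  plan:
    - {"xyz": [-2, 0, 0], "twist": [0, 0, 0], "jaw": 0.2}
    - {"xyz": [-5, 0, 0], "twist": [0, 0, 0], "jaw": 0.2}
    - {"xyz": [-9, 0, 0], "twist": [0, 0, 0], "jaw": 0.2}
    - {"xyz": [-13, 0, 0], "twist": [0, 0, 0], "jaw": 0.2}
    - {"xyz": [-16, 0, 0], "twist": [0, 0, 0], "jaw": 0.2}
    - {"xyz": [-16, 0, 0], "twist": [0, 0, 0], "jaw": 0.2}
    - {"xyz": [-16, 0, 0], "twist": [0, 0, 0], "jaw": 0.2}

```text
time_s: 18.12
tool_pos: [0.5706, 0.0442, 0.3502]
tool_rot: [180.0, 0.0, 108.3]
force: [-0.6, 0.9, -0.7]
grip_width: 0.0694
grasp_force: 0.0
```

```bash
python3 - <<'E'
from h import *
a=cam('top');s=cam('side');w=cam('wrist')
cr=lambda c,u,v:cv2.resize(c['img'][v:v+80,u:u+80,::-1],(400,400),interpolation=cv2.INTER_CUBIC)
cv2.imwrite('pics/fin.png',np.hstack([cv2.resize(w['img'][:,:,::-1],(400,300)),np.full((300,0,3),0,np.uint8),cv2.resize(s['img'][150:210,205:285,::-1],(400,300),interpolation=cv2.INTER_CUBIC)]))
y=np.deg2rad(18.6);S=np.array([.5191,.198]);ex=np.array([np.cos(y),np.sin(y)]);ey=np.array([-np.sin(y),np.cos(y)])
for sx,sy in((-1,-1),(1,-1),(1,1),(-1,1)):
    X=[*(S+sx*.0265*ex+sy*.039*ey),.078]; print(np.round([*((proj(s,X)-[205,150])*5+[400,0]),*(proj(w,X)*400/560)],0))
E
```

```text
[635. 217. 169.  28.]
[723. 187. 228.  28.]
[644. 129. 231. -79.]
[559. 155. 165. -79.]
```

View pics/fin.png

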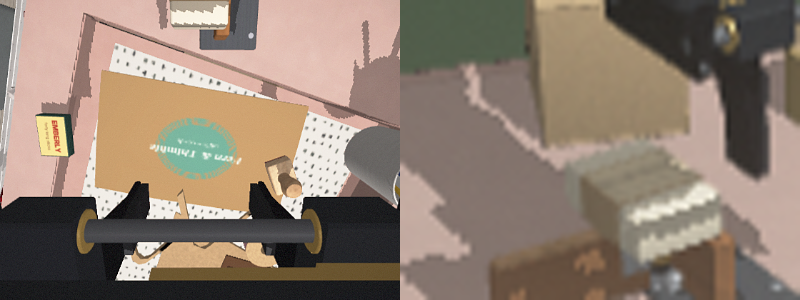

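The soap lies level on the rail and leg. Its near top corners, about (630,220) and (722,190) in the side crop, match the predicted seat of (635,217) and (723,187). Nothing else looks moved.

```bash
python3 -c "
from cell import env
print(env.sign_off())"
```

```text
the job is handed in; nothing more can be done
None
```

The prop leg is hard against its stop (about 16 N measured) and the soap is resting level on the rail and leg within a few millimetres of the seat; I saw no bystander moved, and the job is handed in, though sign-off returned no verdict.

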